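# Check that the long hand lever stops short of its bar

## Robot

A 6-joint arm with a two-finger parallel gripper is mounted at the origin on a cart in front of the work surface, level with it; the furniture and walls round the work are solid. World frame = base frame: x ahead of the robot, y to its left, z up, the work surface at z = 0. Lengths are in m, angles in rad, forces in N, time in s.
With the tool pointing down it reaches from about 0.375 to 0.9 m from the base axis. Payload 3.1 kg.
Tool frame: the origin (TCP) lies between the finger pads, 19 mm behind the fingertips; this is the grasp point; z points along the fingers, y is the line along which they close (so a half turn about z gives the same grasp; the last joint's range is limited). The gripper opens to 85 mm and grips with 20 to 120 N. Pads are 22 mm wide; open, the fingers measure 114 mm over their backs; the gripper's body (76 mm by 85 mm) begins 54 mm behind the grasp point. The pads swing forward as they close: fully open they stand 13 mm farther back than shut.
Start: joints at [-1.312, 0.527, 1.433, -0, 1.181, -0.178], TCP at [0.264, -0.566, 0.25] pointing down, gripper open.
Joint ranges: [-3.08, 3.08], [-0.75, 2.2], [0.22, 2.44], [-1.43, 4.57], [0, 2.65], [-2.85, 2.85]. Speed limits (rad/s): [2.79, 2.79, 3.14, 3.14, 3.14, 3.14].

## Interface

Orientations are given as a unit quaternion [x, y, z, w].
In Python, from station import readout, imaging, order gives the robot as it stands.
- The arm moves only by the tool move_arm, never from a script. Its argument "rows" is a list of rows, each a list of 7 numbers: the turn, a rotation vector about the tool's x, y, z in degrees, then the shift along the tool's x, y, z in mm, then the closure, from 0 (fully open) to 1 (shut). A call has 1 to 12 rows; each row is the pose to reach, as a shift and turn from the pose commanded when the call began, along the tool's axes at that moment; what a row does not reach only later rows make up. A row lasts 1/12 s, in which the tool goes at most 41.7 mm and 7.16 degrees, less where a joint would pass 70% of its speed; a pose out of reach is approached as far as the arm can. A call with a gripper value outside its range is refused whole. The fingers move at their own pace and stop on an object; "squeeze" is the grip in N (left out, the last holds). Time passes only in rows, so rows that repeat a pose let the fingers close. It gives the time, the measured TCP pose, the force, the opening and the grip force at its end, in the units of the state.
- readout.sense(): the state, without advancing time (a new reading comes with each control period).
- imaging.snapshot(name): name is "side" or "top"; returns a dict with "img" (420x560x3 uint8, red, green, blue), "z_map" (420x560 float32, m along the optical axis (not along the pixel's ray), 0 where there is no reading), "fovy" (degrees; the focal length in pixels is half the picture's height over the tangent of half this angle, whatever the lens; pixels are square), "cx", "cy" (the principal point, pixels), "rvec" (rotation vector, rad) and "tvec" (3), from world to camera coordinates, as OpenCV has them. Camera axes: x right, y down, z forward; pixel columns grow to the right and rows downward; lengths in m; the calibration is good to about 2 mm. A picture is of the moment at which its call begins.
- order.sign_off(): hands the job in; it is judged then, once.
The state is a dict: "t": time; "q": joint angles; "qd": joint speeds; "tau": joint torques, N m; "tcp_pos": TCP position; "tool_rot": TCP orientation; "force": force on the tool from outside, world axes, zero at the start; "ft_torque": the same for the moment, N m; "finger_gap": opening from 0.0 (shut) to 1.0 (fully open); "gripper_force": force on a finger pad.
Only numpy, scipy, OpenCV 4.12 (cv2) and the standard library are available. Lean on these libraries where they do the work, as an engineer would, in place of code of your own. Each camera call takes 0.05 s, during which the arm holds its last target. There are 200 camera calls.

## Task

The long brake lever on its bench stand has just been adjusted: check that it stops short of the bar. With the outside of the fingers, never pinching or gripping it, gently press the long lever in toward its rubber-gripped bar until it will go no farther, hold it there for one second, then let it spring fully out again. Do not touch the rubber grip, and leave the short lever and the loose things on the bench alone.

Things in the scene. Friction and masses are not known exactly. Their poses are not given: they have to be found in the camera images.
- long_stand: fixed stand with the long lever: dark steel foot 80x110x8 mm, post, aluminium clamp block (top 140 mm high), horizontal bar with axis 120 mm above the bench. Origin: centre of the foot's underside, z up. The bar lies along y, from -68 to +157 mm; the lever is on the -x side and is pressed in toward +x. Yaw 0: -x side faces the robot; turned up to 0.5 rad; in the left or right place
- long_grip: black rubber grip on the long stand's bar, 128 mm long, 32 mm diameter (37 at the end flanges). Origin: its centre, on the bar's axis, at x 0, y +92, z +120 mm in the stand's frame; same axes as the stand. Not to be touched
- long_lever (a joint): long lever's angle about its upright pivot: 0 = fully out (rest), grows as it is pressed toward the bar, firm stop at 0.30 rad, 20 to 30 mm clear of the grip. Spring: pressing at long_press takes 3 N at the start, 9 N before the stop; it springs back by itself. Aluminium rod 12 mm thick, 17 mm ball end, 150 mm from pivot to ball, 120 mm above the bench, free below and outside
- long_press (a point): where to press: on the centre line of the long lever's straight part, 30 mm short of the ball. Moves with the lever: x square to the lever, inward to the bar, y toward the ball, z up; the rod's outer surface is at x = -6 mm, and is straight for 70 mm toward the pivot. In the stand's frame: x -86, y +75, z +120 mm at rest; x -48, y +84 at the stop (38 mm farther in)
- long_pivot (a point): pivot axis of the long lever, at lever height; x -36, y -45, z +120 mm in the stand's frame
- short_stand: fixed stand of the same make and axes, carrying the short lever in the same way. Origin: centre of the foot's underside, z up. It stands in the other place, left or right
- short_lever (a joint): angle of the short lever, same kind but only 85 mm from pivot to ball (the long one has 150 mm): 0 = out, grows as pressed. Leave alone
- short_tip (a point): centre of the ball end of the short lever, 120 mm above the bench
- screwdriver: loose screwdriver with yellow handle, 170 mm long, 28 mm thick, lying between the stands. Origin: underside at its middle. Bystander
- machine_head: loose bright metal guitar machine head, 43 x 34 x 19 mm, lying on the bench. Origin: centre of its underside. Bystander
- spring_clamp: loose black spring clamp with orange handle ends, 64 x 105 x 20 mm, lying at the right. Origin: centre of its underside. Bystander
- jar: loose glass jar of parts with a metal lid, 70 mm diameter, 114 mm high, standing behind the stands. Origin: centre of its underside. Bystander

How it is judged:
On the way, in this order (a step that is already met when the one before it is completed fails the run):
1. the fingers hold the long lever in against its stop (within 0.03 rad) for 0.8 s (value of joint long_lever above 0.27 rad and contact force between the fingers and long_stand above 1 N), for 0.8 s.
2. the long lever has sprung fully out again (value of joint long_lever below 0.03 rad), for 0.2 s.
At the end, for the whole second after the job is handed in: The long lever was held in against its stop and is out again within 0.03 rad of rest, the short lever is at rest, and the loose things are within 20 mm of where they were, the jar upright (value of joint each of long_lever, short_lever below 0.03 rad and distance of each of screwdriver, machine_head, spring_clamp, jar from where it was at the start of the episode below 0.02 m and angle between jar's own z axis and vertical below 0.1 rad); the robot touches nothing.
It fails at once if the lever is pinched, straddled or pushed from the bar's side: the fingers touch the long stand while the TCP is not on the lever's outer side (contact force between the fingers and long_stand above 0.5 N and x of the grasp point in the frame of long_press above -0.004 m).
It fails at once if the rubber grip is touched (contact force between anything else and long_grip above 0.5 N).
It fails at once if the long lever or its stand is pressed with more than 40 N (contact force between anything else and long_stand above 40 N).
It fails at once if the short lever is pressed (value of joint short_lever above 0.05 rad).
It fails at once if a loose thing is lifted or pushed away (distance of any of screwdriver, machine_head, spring_clamp, jar from where it was at the start of the episode above 0.03 m).
It also fails if it takes over 43 s, if anything falls off the work surface, if the arm or the gripper's body presses on something with over 40 N, if the wrist force passes 120 N, or if a joint passes its speed limit or range.

## Working session

There is one attempt and no reset: what is moved stays moved. The work goes in short steps, Python scripts to look and compute and a tool call to move; the robot and the scene stay as the last step left them, time stands still between calls to the robot, and variables do not carry over. Pictures are saved under pics/ and viewed, at most 10 in all, crops included, and the job is handed in when it is done.

Besides the shell and the picture viewer there is one more tool, called after "Request:" as name(argument=value, ...) on one line, values as JSON. move_arm: Moves the arm, as the interface text tells. Its arguments: {"type":"object","properties":{"rows":{"type":"array"},"squeeze":{"type":"number"}},"required":["rows"]}

```bash
mkdir -p pics; python3 - <<'E'
from station import readout, imaging
import numpy as np,cv2
for n in("top","side"):
    s=imaging.snapshot(n); cv2.imwrite(f"pics/{n}0.png",s["img"][:,:,::-1]); np.savez(f"{n}.npz",**s)
    print(n,s["fovy"],s["cx"],s["cy"],s["rvec"],s["tvec"])
print(readout.sense())
E
```

```text
top 49.05459232706996 282.0445862744874 215.03107720456939 [ 2.15569573 -2.14978504  0.13364032] [-0.07720342  0.61407301  1.36697993]
side 50.65962150598599 274.79228745547704 204.8063272562209 [ 0.67584068 -2.44863672  1.40292504] [0.46829018 0.2877031  0.88184297]
{'t': 0.1, 'q': array([-1.31250009e+00,  5.28408308e-01,  1.43376489e+00, -2.59375574e-06,
        1.18139041e+00, -1.78504712e-01]), 'qd': array([ 0.00091609, -0.00140714, -0.00257369,  0.00133934,  0.00054576,
       -0.00011942]), 'tau': array([-1.48425061e-04, -4.43305099e+01, -1.78587019e+01, -1.68096844e-04,
        3.84994433e-03, -8.38719899e-06]), 'tcp_pos': array([ 0.26426948, -0.56571799,  0.24911281]), 'tool_rot': array([ 9.76244684e-01,  2.16668748e-01, -4.05043192e-05, -9.84646129e-04]), 'force': array([ 0.1332612 , -0.17230821,  0.23158397]), 'ft_torque': array([ 0.04611537, -0.00421298, -0.02845551]), 'gripper_force': 0.0, 'finger_gap': 0.9992837114509027}
```

View pics/top0.png

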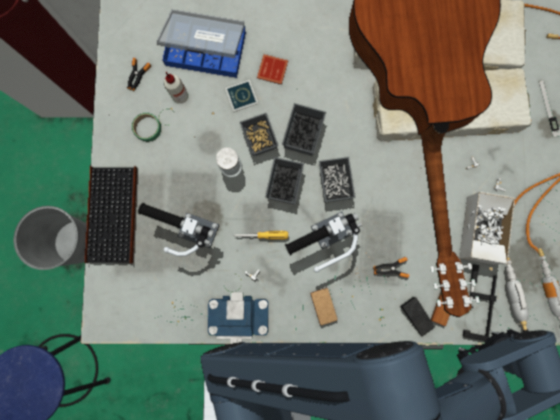

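View pics/side0.png

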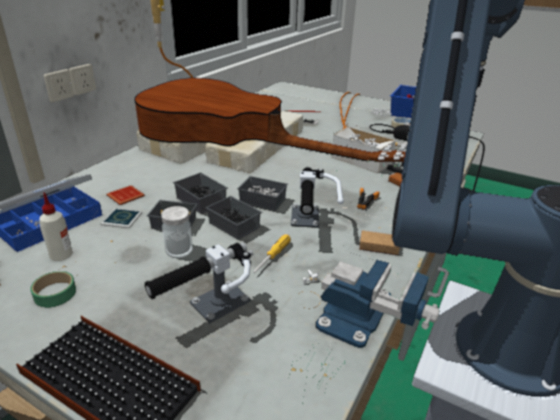

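The top view shows a stand at px (200,230) with its ball near (165,250), and another at (345,225) with its lever end near (318,268). The right lever looks like the longer one. I'll measure both from depth.

```bash
cat > h.py <<'E'
import numpy as np,cv2
def cloud(s):
    z=s["z_map"];h,w=z.shape;f=h/2/np.tan(np.radians(float(s["fovy"]))/2)
    v,u=np.mgrid[:h,:w];P=np.stack([(u-s["cx"])*z/f,(v-s["cy"])*z/f,z],-1)
    R=cv2.Rodrigues(np.array(s["rvec"],float))[0]
    return (P-s["tvec"])@R
def proj(s,X):
    f=420/2/np.tan(np.radians(float(s["fovy"]))/2)
    K=np.array([[f,0,s["cx"]],[0,f,s["cy"]],[0,0,1]],float)
    return cv2.projectPoints(np.array(X,float).reshape(-1,3),np.array(s["rvec"],float),np.array(s["tvec"],float),K,None)[0][:,0]
E
python3 - <<'E'
from h import *
s=dict(np.load("top.npz"));C=cloud(s)
for p in[(165,250),(185,251),(200,225),(150,210),(318,268),(345,255),(355,240),(350,222),(292,249),(335,228)]:
    print(p,C[p[1],p[0]].round(3))
big=cv2.resize(s["img"][190:290,130:370,::-1],None,fx=3.3,fy=3.3,interpolation=cv2.INTER_CUBIC);cv2.imwrite("pics/c1.png",big)
# height 105..135 mask points
m=(C[...,2]>.105)&(C[...,2]<.135)
for nm,u0,u1 in(("L",130,225),("R",275,370)):
    mm=m.copy();mm[:,:u0]=0;mm[:,u1:]=0;mm[:190]=0;mm[285:]=0
    P=C[mm];I=s["img"][mm].mean(1);
    for c,q in(("dark",I<60),("bright",I>120)):
        Q=P[q];print(nm,c,len(Q),Q.mean(0).round(3),Q.min(0).round(3),Q.max(0).round(3))
        if c=="dark":
            w,V=np.linalg.eigh(np.cov(Q[:,:2].T));print(V[:,1],w)
E
```

```text
(165, 250) [0.502 0.257 0.125]
(185, 251) [0.505 0.225 0.005]
(200, 225) [0.585 0.179 0.017]
(150, 210) [0.616 0.301 0.134]
(318, 268) [ 0.453 -0.178  0.124]
(345, 255) [ 0.489 -0.254  0.127]
(355, 240) [ 0.532 -0.284  0.121]
(350, 222) [ 0.583 -0.269  0.132]
(292, 249) [ 0.505 -0.104  0.142]
(335, 228) [ 0.565 -0.226  0.141]
L dark 416 [0.586 0.24  0.131] [0.511 0.132 0.107] [0.637 0.335 0.135]
[0.41124176 0.91152631] [0.00014547 0.00458023]
L bright 253 [0.519 0.194 0.126] [0.485 0.123 0.117] [0.593 0.259 0.135]
R dark 350 [ 0.544 -0.178  0.131] [ 0.494 -0.287  0.116] [ 0.603 -0.087  0.135]
[-0.36705939  0.93019751] [0.00011585 0.00403737]
R bright 366 [ 0.513 -0.241  0.126] [ 0.441 -0.306  0.116] [ 0.61  -0.102  0.135]
```

View pics/c1.png

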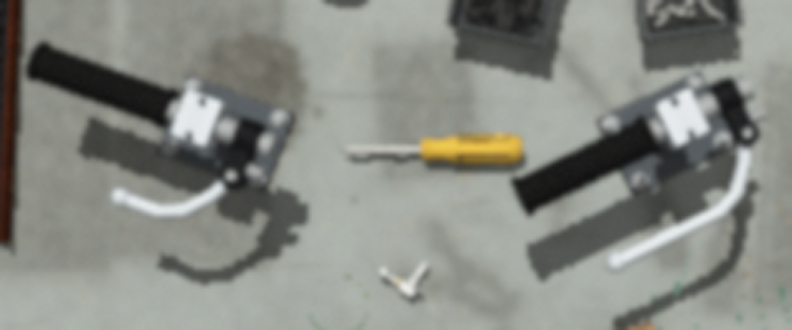

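```bash
python3 - <<'E'
from h import *
s=dict(np.load("top.npz"));C=cloud(s)
v,u=np.mgrid[:420,:560];I=s["img"].mean(2)
def line(m,z):
    P=C[m];c,d=np.median(P[:,:2],0),None
    d=cv2.fitLine(P[:,:2].astype(np.float32),cv2.DIST_HUBER,0,.001,.001).ravel()
    dd=d[:2]*np.sign(d[1]);t=(P[:,:2]-d[2:])@dd
    print(len(P),"dir",dd,"yaw",np.arctan2(-dd[0],dd[1]),"pt",d[2:],"ends",(d[2:]+dd*t.min()).round(4),(d[2:]+dd*t.max()).round(4),"z",np.percentile(P[:,2],[5,50,95]).round(4))
g=(I<70)&(C[...,2]>.115)&(C[...,2]<.145)&(u>283)&(u<328)&(v>215)&(v<260)
line(g,0)
l=(I>120)&(C[...,2]>.110)&(C[...,2]<.14)&(u>312)&(u<346)&(v>248)&(v<275)
line(l,0)
# clamp block (bright, z~.14)
b=(I>150)&(C[...,2]>.130)&(C[...,2]<.15)&(u>325)&(u<350)&(v>212)&(v<238)
print("block",C[b].mean(0),b.sum())
# foot: z~.008
E
```

```text
454 dir [-0.44007674  0.8979602 ] yaw 0.45568413 pt [ 0.5317598  -0.14801808] ends [ 0.5592 -0.204 ] [ 0.5038 -0.0909] z [0.1255 0.134  0.1394]
148 dir [-0.44645274  0.8948072 ] yaw 0.46279716 pt [ 0.4658419  -0.21023364] ends [ 0.4889 -0.2565] [ 0.4448 -0.1682] z [0.1194 0.1247 0.1296]
block [ 0.57248437 -0.23018258  0.13952883] 178
```

The right stand is the long one. Its yaw is about 0.46, its origin is about (0.572, -0.230), and long_press at rest is about (0.462, -0.201). Tool +x already points almost straight inward. I'll shut the fingers and hover 60 mm outside the lever.

Request:
move_arm(rows=[[0, 0, 0, 10, -9, 0, 1], [0, 0, 0, 35, -31, 0, 1], [0, 0, 0, 63, -57, 0, 1], [0, 0, 0, 91, -82, 0, 1], [0, 0, 0, 119, -107, 0, 1], [0, 0, 0, 147, -132, 0, 1], [0, 0, 0, 175, -157, 0, 1], [0, 0, 0, 203, -183, 0, 1], [0, 0, 0, 231, -208, 0, 1], [0, 0, 0, 255, -229, 0, 1], [0, 0, 0, 268, -241, 0, 1], [0, 0, 0, 273, -246, 0, 1]], squeeze=20)

```text
t: 1.1
tcp_pos: [0.4076, -0.2239, 0.2499]
tool_rot: [0.976, 0.218, -0.0, -0.001]
force: [-0.7, 0.8, -0.1]
finger_gap: -0.003
gripper_force: 0.0
```

Request:
move_arm(rows=[[0, 0, 0, 0, 0, 0, 1], [0, 0, 0, 0, 0, 10, 1], [0, 0, 0, 0, 0, 25, 1], [0, 0, 0, 0, 0, 40, 1], [0, 0, 0, 0, 0, 60, 1], [0, 0, 0, 0, 0, 80, 1], [0, 0, 0, 0, 0, 100, 1], [0, 0, 0, 0, 0, 115, 1], [0, 0, 0, 0, 0, 125, 1], [0, 0, 0, 0, 0, 130, 1], [0, 0, 0, 0, 0, 130, 1], [0, 0, 0, 0, 0, 130, 1]])

```text
t: 2.1
tcp_pos: [0.4077, -0.2288, 0.12]
tool_rot: [0.976, 0.216, 0.0, 0.0]
force: [1.0, -0.2, 0.4]
finger_gap: 0.003
gripper_force: 0.0
```

```bash
python3 - <<'E'
from station import readout, imaging
from h import *
from scipy.spatial.transform import Rotation as R
q=readout.sense();print(q["t"],q["tcp_pos"],q["force"],q["finger_gap"],q["gripper_force"])
M=R.from_quat(q["tool_rot"]).as_matrix();print(M.round(3))
yaw=.46;ex=np.array([np.cos(yaw),np.sin(yaw)]);ey=np.array([-ex[1],ex[0]])
p=np.array([.4619,-.2009]);d=q["tcp_pos"][:2]-p;print("tcp in press frame",d@ex,d@ey)
a=imaging.snapshot("top")["img"];b=imaging.snapshot("side")["img"]
f=lambda i,y,x:cv2.resize(i[y:y+140,x:x+186,::-1],(400,300),interpolation=cv2.INTER_CUBIC)
cv2.imwrite("pics/c2.png",np.hstack([f(a,190,240),f(b,130,250)]))
E
```

```text
2.1 [ 0.40765708 -0.2287695   0.12003255] [ 1.01684758 -0.22325504  0.35250527] 0.0028526356556770045 0.0
[[ 0.907  0.422  0.   ]
 [ 0.422 -0.907 -0.   ]
 [-0.     0.    -1.   ]]
tcp in press frame -0.06097711778901765 -0.0008914956620654097
```

View pics/c2.png

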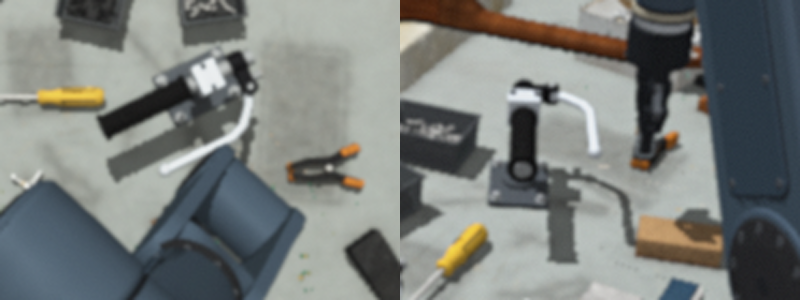

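The lever is at its rest position, and the shut fingers stand clear on its outer side at the right height. I'll creep in until contact.

Request:
move_arm(rows=[[0, 0, 0, 6, 0, 0, 1], [0, 0, 0, 14, 0, 0, 1], [0, 0, 0, 22, 0, 0, 1], [0, 0, 0, 28, 0, 0, 1], [0, 0, 0, 32, 0, 0, 1], [0, 0, 0, 35, 0, 0, 1], [0, 0, 0, 36, 0, 0, 1], [0, 0, 0, 36, 0, 0, 1]])

```text
t: 2.87
tcp_pos: [0.4406, -0.2124, 0.12]
tool_rot: [0.976, 0.217, -0.0, -0.0]
force: [0.9, -0.4, -0.7]
finger_gap: -0.002
gripper_force: 0.0
```

Request:
move_arm(rows=[[0, 0, 0, 2, 0, 0, 1], [0, 0, 0, 4, 0, 0, 1], [0, 0, 0, 6, 0, 0, 1], [0, 0, 0, 8, 0, 0, 1], [0, 0, 0, 10, 0, 0, 1], [0, 0, 0, 12, 0, 0, 1], [0, 0, 0, 12, 0, 0, 1]])

```text
t: 3.45
tcp_pos: [0.4503, -0.2071, 0.1199]
tool_rot: [0.976, 0.217, -0.001, -0.001]
force: [-4.7, -1.4, 0.6]
finger_gap: 0.003
gripper_force: 2.0
```

Contact at about 5 N. I'll follow the lever's arc most of the way, turning with it.

Request:
move_arm(rows=[[0, 0, 1.5, 3, -1, 0, 1], [0, 0, 3, 6, -3, 0, 1], [0, 0, 4.5, 9, -4, 0, 1], [0, 0, 6, 12, -6, 0, 1], [0, 0, 7.5, 15, -7, 0, 1], [0, 0, 9, 18, -9, 0, 1], [0, 0, 10.5, 21, -10, 0, 1], [0, 0, 12, 24, -12, 0, 1], [0, 0, 13, 27, -13, 0, 1], [0, 0, 14, 29, -14, 0, 1], [0, 0, 14, 29, -14, 0, 1]])

```text
t: 4.37
tcp_pos: [0.471, -0.1834, 0.12]
tool_rot: [0.995, 0.096, -0.001, 0.001]
force: [-4.6, -4.7, 0.1]
finger_gap: 0.003
gripper_force: 3.0
```

```bash
cat > chk.py <<'E'
from station import readout
import numpy as np
from scipy.spatial.transform import Rotation as R
q=readout.sense();M=R.from_quat(q["tool_rot"]).as_matrix()
o=np.array([.5723,-.2299]);y=.46;E=np.array([[np.cos(y),np.sin(y)],[-np.sin(y),np.cos(y)]])
t=E@(q["tcp_pos"][:2]-o);ty=np.arctan2(M[1,0],M[0,0])
print(q["t"],"F",q["force"].round(1),"stand frame tcp",t.round(4),"tool yaw",ty)
for th in np.arange(0,.36,.05):
    c,s=np.cos(th),np.sin(th);Ri=np.array([[c,-s],[s,c]]) # undo clockwise turn
    p=Ri@(t-[-.036,-.045])+[-.036,-.045]-[-.086,.075];print(round(th,2),"in press frame",p.round(4))
E
python3 chk.py
```

```text
4.3667 F [-4.6 -4.7  0.1] stand frame tcp [-0.0702  0.0867] tool yaw 0.19306713268658166
0.0 in press frame [0.0158 0.0117]
0.05 in press frame [0.0093 0.0098]
0.1 in press frame [0.0029 0.0076]
0.15 in press frame [-0.0034  0.0051]
0.2 in press frame [-0.0096  0.0023]
0.25 in press frame [-0.0157 -0.0009]
0.3 in press frame [-0.0215 -0.0043]
0.35 in press frame [-0.0272 -0.008 ]
```

Estimated lever angle is about 0.26 rad. Next, small steps toward the stop.

Request:
move_arm(rows=[[0, 0, 0, 1, 0, 0, 1], [0, 0, 0, 2, 0, 0, 1], [0, 0, 0, 3, 0, 0, 1], [0, 0, 0, 4, 0, 0, 1], [0, 0, 0, 4, 0, 0, 1]])

```text
t: 4.78
tcp_pos: [0.4733, -0.1818, 0.1199]
tool_rot: [0.995, 0.097, -0.002, -0.001]
force: [-6.8, -4.0, 3.6]
finger_gap: 0.004
gripper_force: 3.8
```

Request:
move_arm(rows=[[0, 0, 0, 0.5, 0, 0, 1], [0, 0, 0, 1, 0, 0, 1], [0, 0, 0, 1, 0, 0, 1]])

```text
t: 5.03
tcp_pos: [0.4739, -0.1813, 0.1198]
tool_rot: [0.995, 0.097, -0.003, -0.001]
force: [-7.5, -2.5, 4.4]
finger_gap: -0.001
gripper_force: 4.0
```

```bash
python3 chk.py
```

```text
5.0333 F [-7.5 -2.5  4.4] stand frame tcp [-0.0666  0.0872] tool yaw 0.19339373092809264
0.0 in press frame [0.0194 0.0122]
0.05 in press frame [0.0129 0.0105]
0.1 in press frame [0.0064 0.0085]
0.15 in press frame [0.     0.0061]
0.2 in press frame [-0.0062  0.0035]
0.25 in press frame [-0.0123  0.0005]
0.3 in press frame [-0.0183 -0.0028]
0.35 in press frame [-0.024  -0.0063]
```

Request:
move_arm(rows=[[0, 0, 0, 0.5, 0, 0, 1], [0, 0, 0, 1, 0, 0, 1], [0, 0, 0, 1.5, 0, 0, 1], [0, 0, 0, 1.5, 0, 0, 1]])

```text
t: 5.37
tcp_pos: [0.475, -0.1807, 0.1198]
tool_rot: [0.995, 0.097, -0.003, -0.001]
force: [-7.1, -2.2, 5.0]
finger_gap: -0.004
gripper_force: 4.3
```

Request:
move_arm(rows=[[0, 0, 0, 0.5, 0, 0, 1], [0, 0, 0, 1, 0, 0, 1], [0, 0, 0, 1, 0, 0, 1]])

```text
t: 5.62
tcp_pos: [0.4756, -0.1802, 0.1198]
tool_rot: [0.995, 0.097, -0.004, -0.002]
force: [-8.8, -2.1, 6.5]
finger_gap: -0.0
gripper_force: 4.5
```

Request:
move_arm(rows=[[0, 0, 0, 0.5, 0, 0, 1], [0, 0, 0, 1, 0, 0, 1], [0, 0, 0, 1.5, 0, 0, 1], [0, 0, 0, 1.5, 0, 0, 1]])

```text
t: 5.95
tcp_pos: [0.4765, -0.1796, 0.1197]
tool_rot: [0.995, 0.097, -0.004, -0.002]
force: [-9.6, -2.1, 5.1]
finger_gap: 0.003
gripper_force: 4.8
```

Request:
move_arm(rows=[[0, 0, 0, 0.5, 0, 0, 1], [0, 0, 0, 1, 0, 0, 1], [0, 0, 0, 1, 0, 0, 1]])

```text
t: 6.2
tcp_pos: [0.4766, -0.1795, 0.1197]
tool_rot: [0.995, 0.097, -0.005, -0.002]
force: [-11.8, -2.8, 7.9]
finger_gap: -0.001
gripper_force: 6.2
```

```bash
python3 chk.py
```

```text
6.2 F [-11.8  -2.8   7.9] stand frame tcp [-0.0634  0.0876] tool yaw 0.1941807011132663
0.0 in press frame [0.0226 0.0126]
0.05 in press frame [0.016  0.0111]
0.1 in press frame [0.0095 0.0092]
0.15 in press frame [0.0031 0.0071]
0.2 in press frame [-0.0032  0.0046]
0.25 in press frame [-0.0093  0.0017]
0.3 in press frame [-0.0153 -0.0014]
0.35 in press frame [-0.0212 -0.0048]
```

The TCP has stalled while the force climbs, so the lever is at its stop. I'll press slightly more to confirm and hold.

Request:
move_arm(rows=[[0, 0, 0, 0.5, 0, 0, 1], [0, 0, 0, 1, 0, 0, 1], [0, 0, 0, 1, 0, 0, 1]])

```text
t: 6.45
tcp_pos: [0.4767, -0.1795, 0.1197]
tool_rot: [0.995, 0.097, -0.006, -0.002]
force: [-14.6, -5.2, 8.9]
finger_gap: -0.0
gripper_force: 7.5
```

Request:
move_arm(rows=[[0, 0, 0, 0, 0, 0, 1], [0, 0, 0, 0, 0, 0, 1], [0, 0, 0, 0, 0, 0, 1], [0, 0, 0, 0, 0, 0, 1], [0, 0, 0, 0, 0, 0, 1], [0, 0, 0, 0, 0, 0, 1], [0, 0, 0, 0, 0, 0, 1], [0, 0, 0, 0, 0, 0, 1], [0, 0, 0, 0, 0, 0, 1], [0, 0, 0, 0, 0, 0, 1], [0, 0, 0, 0, 0, 0, 1], [0, 0, 0, 0, 0, 0, 1]])

```text
t: 7.45
tcp_pos: [0.4767, -0.1795, 0.1197]
tool_rot: [0.995, 0.097, -0.006, -0.002]
force: [-15.0, -4.0, 8.7]
finger_gap: -0.003
gripper_force: 7.4
```

```bash
python3 chk.py; python3 - <<'E'
from station import imaging
import cv2,numpy as np
a=imaging.snapshot("top")["img"];b=imaging.snapshot("side")["img"]
f=lambda i,y,x:cv2.resize(i[y:y+140,x:x+186,::-1],(400,300),interpolation=cv2.INTER_CUBIC)
cv2.imwrite("pics/c3.png",np.hstack([f(a,190,240),f(b,130,250)]))
E
```

```text
7.45 F [-15.   -4.    8.7] stand frame tcp [-0.0633  0.0876] tool yaw 0.19445707547357471
0.0 in press frame [0.0227 0.0126]
0.05 in press frame [0.0161 0.0111]
0.1 in press frame [0.0096 0.0092]
0.15 in press frame [0.0032 0.0071]
0.2 in press frame [-0.0031  0.0046]
0.25 in press frame [-0.0092  0.0017]
0.3 in press frame [-0.0153 -0.0014]
0.35 in press frame [-0.0211 -0.0048]
```

View pics/c3.png

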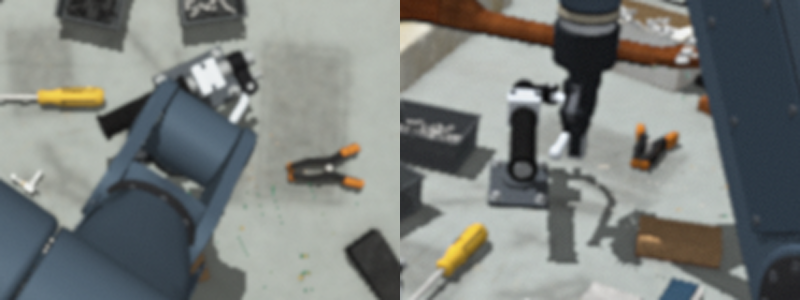

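The picture shows the lever pressed in against its stop, with a clear gap to the grip. The TCP held still for over 1 s at about 16 N. Now I'll release it slowly and back away.

Request:
move_arm(rows=[[0, 0, 0, -2, 0, 0, 1], [0, 0, -1, -5, 1, 0, 1], [0, 0, -3, -9, 2, 0, 1], [0, 0, -5, -14, 4, 0, 1], [0, 0, -7, -19, 5, 0, 1], [0, 0, -9, -24, 6, 0, 1], [0, 0, -11, -30, 7, 0, 1], [0, 0, -13, -37, 8, 0, 1], [0, 0, -14, -45, 9, 0, 1], [0, 0, -14, -54, 10, 0, 1], [0, 0, -14, -63, 10, 0, 1], [0, 0, -14, -72, 10, 0, 1]])

```text
t: 8.55
tcp_pos: [0.4131, -0.2042, 0.12]
tool_rot: [0.976, 0.216, 0.0, 0.0]
force: [-0.4, -1.2, -0.1]
finger_gap: -0.001
gripper_force: 0.0
```

Request:
move_arm(rows=[[0, 0, 0, -7, 0, 0, 1], [0, 0, 0, -12, 0, 0, 1], [0, 0, 0, -15, 0, 0, 1], [0, 0, 0, -15, 0, 0, 1], [0, 0, 0, -15, 0, -8, 1], [0, 0, 0, -15, 0, -25, 1], [0, 0, 0, -15, 0, -50, 1], [0, 0, 0, -15, 0, -75, 1], [0, 0, 0, -15, 0, -92, 1], [0, 0, 0, -15, 0, -100, 1], [0, 0, 0, -15, 0, -100, 1], [0, 0, 0, -15, 0, -100, 1]])

```text
t: 9.55
tcp_pos: [0.4001, -0.2103, 0.2201]
tool_rot: [0.976, 0.217, 0.0, 0.0]
force: [0.1, 0.4, -0.4]
finger_gap: 0.001
gripper_force: 0.0
```

```bash
python3 chk.py|head -1; python3 - <<'E'
from station import imaging
import cv2,numpy as np
a=imaging.snapshot("top")["img"];b=imaging.snapshot("side")["img"]
f=lambda i,y,x:cv2.resize(i[y:y+140,x:x+186,::-1],(400,300),interpolation=cv2.INTER_CUBIC)
cv2.imwrite("pics/c4.png",np.hstack([f(a,190,240),f(b,130,250)]))
E
```

```text
9.55 F [ 0.1  0.4 -0.4] stand frame tcp [-0.1456  0.094 ] tool yaw 0.4371073688506263
```

View pics/c4.png

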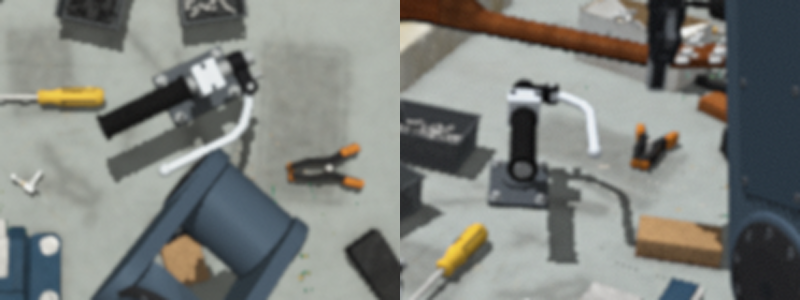

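The lever is back where it rested before (ball at crop px (165,170)), the loose things haven't moved, and the arm is clear.

```bash
python3 -c "from station import order; print(order.sign_off())"
```

```text
the job is handed in; nothing more can be done
None
```

The long lever was pressed to its stop with the outside of the shut fingers, held there for over 1 s at about 18 N, and sprang fully out again; at the stop it stayed visibly clear of the grip, and the job is handed in (no verdict was returned).

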